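# Third hand: hold an angle bracket against the spring gauge

## Robot

A 7-joint arm with a two-finger parallel gripper is mounted at the origin on a cart in front of the work surface, level with it; the furniture and walls round the work are solid. World frame = base frame: x ahead of the robot, y to its left, z up, the work surface at z = 0. Lengths are in m, angles in rad, forces in N, time in s.
With the tool pointing down it reaches from about 0.35 to 0.9 m from the base axis. Payload 8.1 kg.
Tool frame: the origin (TCP) lies at the centre of the arm's flange, where the gripper is bolted on; the fingertips stand 178 mm ahead of it and the grasp point (between the pads) lies 159 mm ahead of it; z points along the fingers, y is the line along which they close (so a half turn about z gives the same grasp; the last joint's range is limited). The gripper opens to 92 mm and grips with 3 to 60 N. Pads are 19 mm wide; open, the fingers measure 130 mm over their backs; the gripper's body (75 mm by 190 mm) begins 47 mm behind the grasp point.
Start: joints at [-1.239, 0.434, 0.025, 1.573, -0.012, 1.134, -0.075], TCP at [0.263, 0.567, 0.405] pointing down, gripper open.
Joint ranges: [-2.62, 2.62], [-0.44, 2.09], [-1.27, 1.32], [0.08, 2.57], [-1.32, 4.46], [0.12, 2], [-2.74, 2.74]. Speed limits (rad/s): [2.22, 2.22, 3.01, 3.01, 3.14, 3.14, 3.14].

## Interface

Orientations are given as a rotation vector (axis times angle).
In Python, from cell import arm gives the robot as it stands. The module is installed in compiled form; this text tells all that it offers.
- The arm moves only by the shell command python3 -m inch 'ROWS' [FORCE]. ROWS is text: rows parted by semicolons, each of 5 numbers parted by spaces: the shift along the tool's x, y, z in m, then the turn about the tool's z in rad, then the finger opening in m, from 0 to 0.0918. In form: x y z roll fingers; .... A call has 1 to 5 rows; each row is the pose to reach, as a shift and turn from the pose commanded when the call began, along the tool's axes at that moment; what a row does not reach only later rows make up. A row lasts 1/10 s, in which the tool goes at most 50 mm and 8.59 degrees, less where a joint would pass 70% of its speed; a pose out of reach is approached as far as the arm can. A call with a gripper value outside its range is refused whole. The fingers move at their own pace and stop on an object; FORCE is the grip in N (left out, the last holds). Time passes only in rows, so rows that repeat a pose let the fingers close. It gives the time, the measured TCP pose, the force, the opening and the grip force at its end, in the units of the state.
- arm.observe(): the state, without advancing time (a new reading comes with each control period).
- arm.get_image(name): name is "side" or "top" or "wrist"; returns the picture (480x640x3 uint8, red, green, blue); there is no depth.
- arm.get_calibration(name): a dict with "intrinsics" (3x3 intrinsics, pixels), "pose" (4x4, takes a point from camera to world coordinates). Camera axes: x right, y up, looking along -z (the intrinsics and any distortion apply to the point x, -y, -z); pixel columns grow to the right and rows downward; lengths in m; the calibration is good to about 2 mm. A picture is of the moment at which its call begins: read the wrist's pose just before it. get_calibration takes no time and is no camera call; for the wrist camera it gives the pose at the moment of the call.
- arm.sign_off(): hands the job in; it is judged then, once.
Trained networks look in the newest picture that a camera, given by its name, has taken for a name from the list of things; names that differ only in an ending like _2 or _b are one class to them, and where a whole thing is asked for, a point or a joint stands for the part that bears it (a point fixed in the world has none). Each returns a list of dicts, best first, with "conf" (0 to 1); they miss things now and then, are a little off and sometimes report something else, mostly with a low value. They report only what shows in the picture. A call takes as long as a camera call. They do not tell look-alikes from the thing itself.
- arm.look_for(camera, query): "point" ([row, column] in pixels, amid what is visible of it).
- arm.silhouettes(camera, query): "region" (480x640 bool, what is visible of it) and "point" ([row, column] in pixels, amid what is visible of it).
- arm.place_of(camera, query): "point" ([row, column] in pixels: a listed point, or the origin of a listed thing).
The state is a dict: "clock": time; "joints": joint angles; "dq": joint speeds; "joint_efforts": joint torques, N m; "position": TCP position; "ee_rot": TCP orientation; "force": force on the tool from outside, world axes, zero at the start; "ft_torque": the same for the moment, N m; "width": opening from 0.0 (shut) to 1.0 (fully open); "gripper_force": force on a finger pad.
Only numpy, scipy, OpenCV 4.12 (cv2) and the standard library are available. Lean on these libraries where they do the work, as an engineer would, in place of code of your own. Each camera call takes 0.05 s, during which the arm holds its last target. There are 200 camera calls.

## Task

I am about to screw this angle bracket down, so be my third hand: set it with its foot flat on the wooden assembly board, between the two guide strips and with the upright flange facing the spring gauge's pad, then push it gently and squarely along the board into the pad until the gauge's pointer stands between its two marks, without running the pad to the end of its travel. Keep that pressure steady for a few seconds and finish while still holding the bracket pressed there; do not let go, and leave the other things on the desk where they are.

Things in the scene. Friction and masses are not known exactly. Their poses are not given: they have to be found in the camera images.
- bracket_flange (a point): Middle of the loose aluminium angle bracket's upright flange, 21 mm above its underside (half the bracket's height). The bracket (L-shaped, about 180 g) stands on its foot. Flange 8 mm thick (x), 50 mm wide (y), top 42 mm above the underside. Bracket +x is square to the flange, out of its flat outer face, away from the foot; z up.
- bracket: The same bracket as a whole, same axes; origin under the middle of its foot. The foot is 76 mm long (x), 50 mm wide, 12 mm thick, from x = -38 to +38 mm; the flange rises at its +x end, from x = +30 to +38 mm.
- fixture: Fixed plywood board, x = -95 to 85 mm, 110 mm wide, 12 mm thick; origin at desk level, mid-width. +x is the pressing direction, to the gauge. Two aluminium guide strips, 5 mm above the board, run along x from -88 to +17 mm, inner faces at y = +31 and -31 mm; the bracket goes between them. Dark gauge housing with two white marks on top: x = 56 to 84 mm, 56 mm wide, top 47 mm above the desk.
- pad_face (a point): Middle of the front face of the gauge's steel pad (moves with the pad; axes as the board's). The pad is 46 mm wide, 40 mm high and 8 mm thick, from 14 to 54 mm above the desk; its front face looks to the board's -x and at rest stands at board x = +25 mm, y = 0.
- gauge_pad (a joint): Travel of the sprung pad in m: 0 at rest, grows as the pad is pushed towards the housing, 0.024 is its end stop. The spring gives 1 mm per newton without preload (0.010 means 10 N). The pointer stands between the two marks from 0.008 to 0.016 (8 to 16 N).
- screwdriver_yellow: Yellow-handled screwdriver lying on the desk right of the board, 154 mm long, 22 mm thick; leave alone.
- cutter_red: Red-handled pliers lying at the left, 110 mm long, 8 mm thick; leave alone.
- rubber_stopper: Black rubber stopper standing behind the bracket, 34 mm across, 28 mm high; leave alone.
Mind the look-alikes: they are no part of the job. What is shaped like the bracket but orange is not meant.

How it is judged:
On the way, in this order (a step that is already met when the one before it is completed fails the run):
1. the bracket stands flat on the board between the strips, flange towards the pad, not yet pressing it (height (world z) of bracket_flange between 0.029 and 0.037 m and angle between bracket_flange's own z axis and vertical below 0.07 rad and angle between the x axis of bracket_flange and the x axis of pad_face, either way round below 0.12 rad and y of bracket_flange in the frame of pad_face between -0.0085 and 0.0085 m and value of joint gauge_pad below 0.003 m and x of bracket_flange in the frame of pad_face between -0.09 and 0 m), for 0.1 s.
2. the bracket is pressed against the pad with the pointer between the marks, steadily for 2 s (height (world z) of bracket_flange between 0.029 and 0.037 m and angle between bracket_flange's own z axis and vertical below 0.07 rad and angle between the x axis of bracket_flange and the x axis of pad_face, either way round below 0.12 rad and y of bracket_flange in the frame of pad_face between -0.0085 and 0.0085 m and value of joint gauge_pad between 0.008 and 0.016 m and contact force between bracket and gauge_pad between 6 and 19 N and x of bracket_flange in the frame of pad_face above -0.009 m and contact force between each of the arm, the fingers and gauge_pad below 0.5 N), for 2 s.
At the end, for the whole second after the job is handed in: Robot still pressing the bracket (over 3 N): pad still, travel 8 to 16 mm, bracket on pad 6 to 19 N, gripper not on the pad; foot flat on the board (4 mm, 4 degrees), flange square within 7 degrees, its face on the pad within 5 mm, sideways within 8.5 mm of the pad middle (all of step 2 and velocity of joint gauge_pad between -0.005 and 0.005 m/s and linear speed of bracket below 0.01 m/s and contact force between any of the arm, the fingers and bracket above 3 N); the arm keeps its last pose, push and grip.
It fails at once if the pad is driven to the end of its travel (value of joint gauge_pad above 0.0225 m).
It fails at once if the screwdriver_yellow is disturbed (distance of screwdriver_yellow from where it was at the start of the episode above 0.025 m).
It fails at once if the cutter_red is disturbed (distance of cutter_red from where it was at the start of the episode above 0.025 m).
It fails at once if the rubber_stopper is disturbed (distance of rubber_stopper from where it was at the start of the episode above 0.025 m).
It also fails if it takes over 64 s, if anything falls off the work surface, if the arm or the gripper's body presses on something with over 40 N, if the wrist force passes 120 N, or if a joint passes its speed limit or range.

## Working session

There is one attempt and no reset: what is moved stays moved. The work goes in short steps, Python scripts to look and compute and a shell command to move; the robot and the scene stay as the last step left them, time stands still between calls to the robot, and variables do not carry over. Pictures are saved under pics/ and viewed, at most 10 in all, crops included, and the job is handed in when it is done.

```bash
mkdir -p pics; cat > h.py <<'E'
import numpy as np, cv2
from scipy.spatial.transform import Rotation as R
from cell import arm
def ray(cam,rc):
    c=arm.get_calibration(cam);K=np.array(c["intrinsics"]);P=np.array(c["pose"])
    r,q=rc; d=np.linalg.inv(K)@[q,r,1]; d=P[:3,:3]@[d[0],-d[1],-d[2]]
    return P[:3,3],d
def on(cam,rc,z):
    o,d=ray(cam,rc); return o+d*(z-o[2])/d[2]
def px(cam,p):
    c=arm.get_calibration(cam);K=np.array(c["intrinsics"]);P=np.array(c["pose"])
    v=P[:3,:3].T@(np.array(p)-P[:3,3]); v=K@[v[0],-v[1],-v[2]]; return v[:2][::-1]/v[2]
def save(cam,n,crop=None,s=1):
    im=arm.get_image(cam)[:,:,::-1]
    if crop: a,b,c,d=crop; im=im[a:b,c:d]
    cv2.imwrite(f"pics/{n}.png",cv2.resize(im,None,fx=s,fy=s,interpolation=cv2.INTER_CUBIC))
E
python3 - <<'E'
from h import *
np.set_printoptions(precision=4,suppress=True)
save("top","top1");save("side","side1")
s=arm.observe();print(s["position"],s["ee_rot"],s["clock"],R.from_rotvec(s["ee_rot"]).as_matrix())
for cam in("top","side"):
  for n,z in(("bracket_flange",.021),("bracket",0),("fixture",0),("pad_face",.034),("screwdriver_yellow",.01),("rubber_stopper",.014),("cutter_red",.004)):
    for d in arm.place_of(cam,n)[:3]: print(cam,n,round(d["conf"],2),np.round(d["point"]),on(cam,d["point"],z))
E
```

```text
[0.2632 0.5667 0.404 ] [-0.6777 -3.0675  0.0022] 0.1 [[-0.9069  0.4213 -0.0005]
 [ 0.4213  0.9069 -0.0014]
 [-0.0002 -0.0014 -1.    ]]
top bracket_flange 0.78 [268. 288.] [0.4375 0.1195 0.021 ]
top bracket_flange 0.69 [302. 208.] [0.3665 0.2853 0.021 ]
top bracket 0.89 [284. 214.] [0.4049 0.2781 0.    ]
top bracket 0.56 [281. 277.] [0.4109 0.1448 0.    ]
top fixture 0.68 [250. 390.] [ 0.4752 -0.0954  0.    ]
top pad_face 0.76 [237. 390.] [ 0.4987 -0.0906  0.034 ]
top screwdriver_yellow 0.58 [257. 491.] [ 0.4563 -0.3029  0.01  ]
top rubber_stopper 0.7 [213. 269.] [0.5533 0.1605 0.014 ]
top cutter_red 0.77 [262. 165.] [0.4518 0.3818 0.004 ]
side bracket_flange 0.89 [277. 342.] [0.433  0.1251 0.021 ]
side bracket_flange 0.61 [319. 381.] [0.3544 0.2774 0.021 ]
side bracket_flange 0.36 [289. 354.] [0.4083 0.1721 0.021 ]
side bracket 0.82 [328. 362.] [0.3962 0.2806 0.    ]
side bracket 0.71 [290. 352.] [0.4108 0.1483 0.    ]
side fixture 0.72 [236. 328.] [ 0.4641 -0.0947  0.    ]
side pad_face 0.44 [226. 314.] [ 0.5025 -0.0969  0.034 ]
side pad_face 0.36 [234. 325.] [ 0.4737 -0.0514  0.034 ]
side screwdriver_yellow 0.51 [198. 330.] [ 0.456  -0.3033  0.01  ]
side rubber_stopper 0.67 [296. 290.] [0.5587 0.1845 0.014 ]
side cutter_red 0.73 [365. 336.] [0.4563 0.3903 0.004 ]
```

View pics/top1.png

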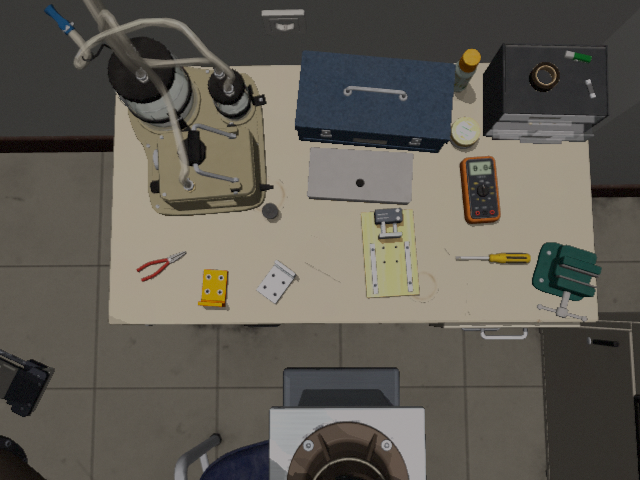

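```bash
python3 - <<'E'
import cv2
im=cv2.imread("pics/top1.png")[200:330,180:440]
cv2.imwrite("pics/topc.png",cv2.resize(im,None,fx=3,fy=3,interpolation=cv2.INTER_CUBIC))
E
```

```text
(no output)
```

View pics/topc.png

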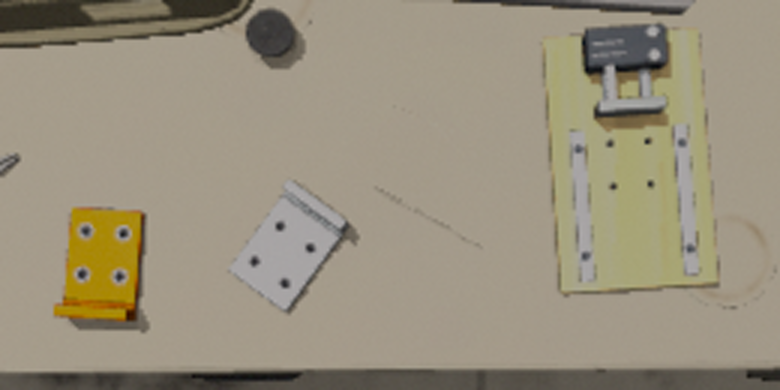

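The look-alikes are the orange bracket at (287,214) and the bare aluminium bracket at (282,277). The task's bracket is aluminium, and the crop shows the second one as grey metal with its flange to the upper right, so I'll use that one. The board is centred near (250,390) with the pad at its far end, and its yaw is about +4°. Next I'll move over the bracket so the wrist camera can see it.

```bash
python3 -m inch '-0.032 -0.032 0 0.04 0.0918; -0.064 -0.064 0 0.08 0.0918; -0.096 -0.096 0 0.12 0.0918; -0.128 -0.128 0 0.17 0.0918; -0.16 -0.16 0 0.17 0.0918'
python3 -c "
from h import *
print(R.from_rotvec(arm.observe()['ee_rot']).as_matrix())"
```

```text
clock: 1.3
position: [0.3414, 0.3526, 0.4049]
ee_rot: [0.938, 2.998, 0.001]
force: [0.7, -0.2, 1.1]
width: 0.997
gripper_force: 0.0
[[-8.21609606e-01  5.70050448e-01  3.76807020e-04]
 [ 5.70050573e-01  8.21609448e-01  5.10035998e-04]
 [-1.88419583e-05  6.33849533e-04 -9.99999799e-01]]
```

```bash
python3 -m inch '-0.038 -0.026 0 0 0.0918; -0.076 -0.052 0 0 0.0918; -0.114 -0.078 0 0 0.0918; -0.152 -0.104 0 0 0.0918; -0.186 -0.13 0 0 0.0918'
python3 -m inch '0 0 0 0 0.0918; 0 0 0 0 0.0918'
python3 - <<'E'
from h import *
np.set_printoptions(precision=4,suppress=True)
s=arm.observe();print(s["position"],R.from_rotvec(s["ee_rot"]).as_matrix()[:,0])
save("wrist","w1")
for n,z in(("bracket_flange",.021),("bracket",0),("fixture",0),("pad_face",.034)):
    for d in arm.place_of("wrist",n)[:3]: print(n,round(d["conf"],2),np.round(d["point"]),on("wrist",d["point"],z))
E
```

```text
clock: 1.8
position: [0.4206, 0.1395, 0.4051]
ee_rot: [0.936, 2.998, 0.001]
force: [0.5, 0.2, 0.5]
width: 1.001
gripper_force: 0.0
clock: 2.0
position: [0.4202, 0.141, 0.4049]
ee_rot: [0.939, 2.998, 0.001]
force: [0.6, 0.9, -0.2]
width: 1.004
gripper_force: 0.0
[0.4202 0.141  0.4049] [-0.8212  0.5707  0.    ]
bracket_flange 0.82 [ 92. 395.] [0.3647 0.2774 0.021 ]
bracket_flange 0.78 [235. 310.] [0.4365 0.125  0.021 ]
bracket 0.68 [121. 405.] [0.3951 0.2764 0.    ]
bracket 0.63 [201. 311.] [0.4084 0.1462 0.    ]
fixture 0.94 [349. 185.] [ 0.4733 -0.0924  0.    ]
pad_face 0.76 [379. 188.] [ 0.4967 -0.0928  0.034 ]
pad_face 0.25 [104. 521.] [0.4421 0.367  0.034 ]
```

View pics/w1.png

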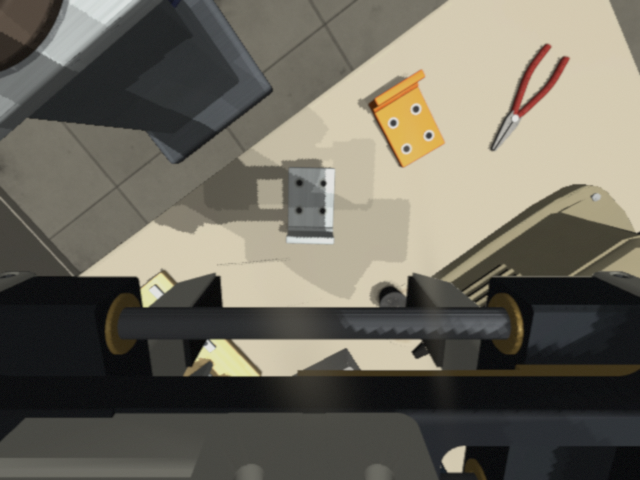

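The wrist picture shows the aluminium bracket at about (205,311), lined up with the tool axes, with the flange towards the gripper. I'll refine the bracket and board poses by fitting their outlines to the silhouettes.

```bash
cat > fit.py <<'E'
from h import *
from scipy.optimize import minimize
def box(x0,x1,y0,y1,z0,z1): return np.array([[x,y,z] for x in(x0,x1) for y in(y0,y1) for z in(z0,z1)])
BR=[box(-.038,.038,-.025,.025,0,.012),box(.03,.038,-.025,.025,0,.042)]
BO=[box(-.095,.085,-.055,.055,0,.012),box(.056,.084,-.028,.028,.012,.047),box(.025,.033,-.023,.023,.014,.054)]
def fit(cam,name,parts,x0,dz=0):
    best=None
    for s in arm.silhouettes(cam,name):
        m=s["region"].astype(np.uint8)
        if best is None or np.hypot(*(px(cam,[x0[0],x0[1],.01])-s["point"]))<best[0]: best=(np.hypot(*(px(cam,[x0[0],x0[1],.01])-s["point"])),m,s["conf"])
    m=cv2.resize(best[1]*255,None,fx=4,fy=4,interpolation=cv2.INTER_LINEAR)>127
    def cost(p):
        c,s=np.cos(p[2]),np.sin(p[2]); a=np.zeros(m.shape,np.uint8)
        for b in parts:
            q=b@np.array([[c,s,0],[-s,c,0],[0,0,1]])+[p[0],p[1],dz]
            u=np.array([px(cam,v)[::-1] for v in q])*4+1.5
            cv2.fillConvexPoly(a,cv2.convexHull(np.round(u*16).astype(np.int32)),1,shift=4)
        return 1-(a&m).sum()/(a|m).sum()
    r=minimize(cost,x0,method="Nelder-Mead",options=dict(initial_simplex=np.array(x0)+np.array([[0,0,0],[.008,0,0],[0,.008,0],[0,0,.1]]),maxfev=150))
    return r.x.round(4),round(1-r.fun,3),round(best[2],2),round(best[0],1)
E
python3 - <<'E'
from fit import *
for c in("wrist","top","side"): print(c,fit(c,"bracket",BR,[.409,.146,-.6]))
for c in("top","side"): print(c,fit(c,"fixture",BO,[.474,-.094,.07]))
E
```

```text
wrist (array([ 0.4086,  0.1451, -0.6229]), np.float64(0.975), 0.86, np.float64(1.0))
top (array([ 0.4093,  0.1456, -0.6273]), np.float64(0.969), 0.94, np.float64(4.4))
side (array([ 0.4092,  0.1466, -0.6246]), np.float64(0.949), 0.74, np.float64(5.0))
top (array([ 0.4724, -0.0922,  0.0545]), np.float64(0.981), 0.91, np.float64(1.9))
side (array([ 0.4735, -0.0912,  0.0492]), np.float64(0.951), 0.61, np.float64(0.8))
```

```bash
python3 -m inch '-0.013 -0.003 0.04 0.017 0.0918; -0.013 -0.003 0.085 0.017 0.0918; -0.013 -0.003 0.13 0.017 0.0918; -0.013 -0.003 0.175 0.017 0.0918; -0.013 -0.003 0.2 0.017 0.0918' 40
python3 -m inch '0 0 0.01 0 0.0918; 0 0 0.017 0 0.0918; 0 0 0.017 0 0.0918'
python3 - <<'E'
from h import *
s=arm.observe();m=R.from_rotvec(s["ee_rot"]).as_matrix();p=np.array(s["position"])
print(m)
b=np.array([.409+.025*np.cos(-.625),.1457+.025*np.sin(-.625),.187]);print(m.T@(b-p),np.arctan2(-m[1,0],-m[0,0]))
E
```

```text
clock: 3.0
position: [0.4281, 0.1315, 0.202]
ee_rot: [-0.96, -2.989, 0.004]
force: [0.8, -0.6, 0.3]
width: 1.001
gripper_force: 0.0
clock: 3.3
position: [0.4294, 0.1319, 0.1879]
ee_rot: [0.961, 2.991, 0.0]
force: [0.6, 0.2, -0.5]
width: 1.0
gripper_force: 0.0
[[-8.12791316e-01  5.82554890e-01  2.76785885e-04]
 [ 5.82554945e-01  8.12791299e-01  1.98174877e-04]
 [-1.09521416e-04  3.22317805e-04 -9.99999942e-01]]
[-0.00041786 -0.00073107  0.00090201] -0.6218685879844894
```

Aligned within 1 mm. Closing the fingers now.

```bash
python3 -m inch '0 0 0.001 0.003 0.045; 0 0 0.001 0.003 0.045; 0 0 0.001 0.003 0.045; 0 0 0.001 0.003 0.045; 0 0 0.001 0.003 0.045' 40
python3 -m inch '0 0 0 0 0.045; 0 0 0 0 0.045; 0 0 0 0 0.045'
```

```text
clock: 3.8
position: [0.4291, 0.1318, 0.187]
ee_rot: [0.965, 2.989, 0.001]
force: [0.7, 0.1, 0.3]
width: 0.614
gripper_force: 0.0
clock: 4.1
position: [0.4291, 0.1318, 0.1869]
ee_rot: [0.966, 2.989, 0.0]
force: [-1.0, 0.1, 4.8]
width: 0.54
gripper_force: 40.0
```

```bash
python3 -m inch '0 0 -0.02 0 0.045; 0 0 -0.05 0 0.045; 0 0 -0.08 0 0.045; 0 0 -0.08 0 0.045'
python3 - <<'E'
from fit import *
np.set_printoptions(precision=4,suppress=True)
s=arm.observe();m=R.from_rotvec(s["ee_rot"]).as_matrix();p=np.array(s["position"])
b=np.array([.463,-.0923,.267]);print(p,s["width"],m.T@(b-p),"roll",-(.052-np.arctan2(-m[1,0],-m[0,0])))
z=p[2]-.187
for c in("top","side"): print(fit(c,"bracket",BR,[.409,.146,-.625],z))
E
```

```text
clock: 4.5
position: [0.4301, 0.1321, 0.2695]
ee_rot: [0.965, 2.986, 0.006]
force: [1.5, 0.3, -1.8]
width: 0.539
gripper_force: 40.0
[0.4301 0.1321 0.2695] 0.5391612458036261 [-0.1579 -0.1627  0.0021] roll -0.6770125475017166
(array([ 0.4049,  0.1392, -0.6369]), np.float64(0.878), 0.94, np.float64(4.4))
(array([ 0.4126,  0.2503, -0.5275]), np.float64(0.769), 0.74, np.float64(5.0))
```

```bash
python3 -m inch '-0.032 -0.033 0 -0.136 0.045; -0.064 -0.066 0 -0.272 0.045; -0.096 -0.099 0 -0.408 0.045; -0.128 -0.131 0 -0.544 0.045; -0.158 -0.163 0 -0.677 0.045'
python3 -m inch '0 0 0 0 0.045; 0 0 0 0 0.045; 0 0 0 0 0.045'
python3 - <<'E'
from fit import *
np.set_printoptions(precision=4,suppress=True)
s=arm.observe();m=R.from_rotvec(s["ee_rot"]).as_matrix();p=np.array(s["position"])
b=np.array([.463,-.0923,.199]);print(p,s["width"],m.T@(b-p),"yaw",np.arctan2(-m[1,0],-m[0,0]))
for c in("top","side","wrist"): save(c,c+"2")
z=p[2]-.187
for c in("top","side","wrist"): print(c,fit(c,"bracket",BR,[p[0]-.025,p[1],.05],z))
print(fit("wrist","fixture",BO,[.474,-.094,.05]))
E
```

```text
clock: 5.1
position: [0.4613, -0.0935, 0.2652]
ee_rot: [0.087, -3.138, -0.001]
force: [1.4, -0.3, -1.5]
width: 0.541
gripper_force: 40.0
clock: 5.4
position: [0.4613, -0.091, 0.2657]
ee_rot: [0.077, -3.139, -0.001]
force: [-0.1, 0.2, -0.4]
width: 0.54
gripper_force: 40.0
[ 0.4613 -0.091   0.2657] 0.5399472033708704 [-0.0017 -0.0014  0.0667] yaw 0.04892806544070135
top (array([ 0.4363, -0.091 ,  0.05  ]), np.float64(0.0), 0.68, np.float64(179.4))
side (array([ 0.4374, -0.0882,  0.0057]), np.float64(0.604), 0.58, np.float64(25.1))
wrist (array([ 0.4384, -0.0939,  0.0581]), np.float64(0.817), 0.88, np.float64(28.3))
(array([ 0.4994, -0.099 ,  0.0673]), np.float64(0.454), 0.36, np.float64(20.9))
```

View pics/wrist2.png

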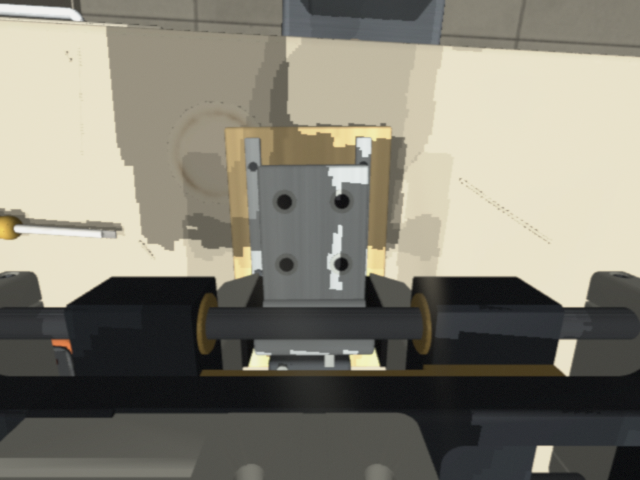

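View pics/side2.png

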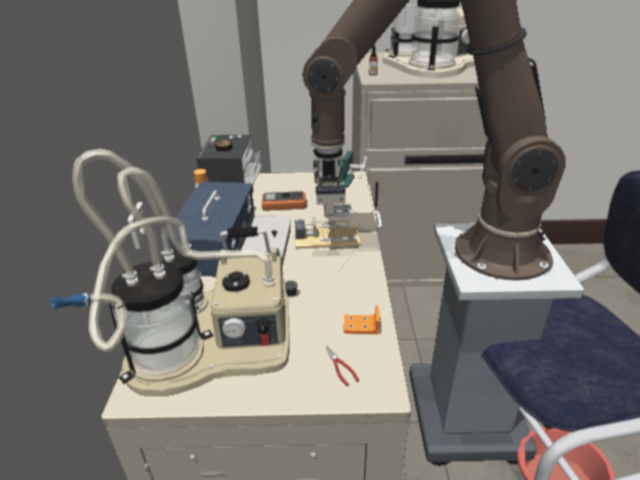

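The wrist picture shows the bracket gripped over the board between the strips, flange towards the pad. The back corners of the board are at (127,226) and (127,391). The strips' inner edges are at columns 260 and 357 in row 145. The foot's back corners are at (167,261) and (166,369).

```bash
python3 - <<'E'
from h import *
np.set_printoptions(precision=4,suppress=True)
for n,pts,z in(("board",[(127,226),(127,391)],.012),("strip",[(145,260),(145,357)],.017),("foot",[(167,261),(166,369)],.0787+.012)):
    a,b=[on("wrist",p,z) for p in pts]; print(n,a,b,"mid",(a+b)/2,"w",np.linalg.norm(a-b),"yaw",np.arctan2(-(b-a)[0],(b-a)[1]))
E
```

```text
board [ 0.3828 -0.1538  0.012 ] [ 0.3774 -0.0466  0.012 ] mid [ 0.3801 -0.1002  0.012 ] w 0.1073134263795126 yaw 0.05045597232027833
strip [ 0.393  -0.1308  0.017 ] [ 0.3898 -0.0683  0.017 ] mid [ 0.3914 -0.0996  0.017 ] w 0.06255269049624135 yaw 0.05047196350774502
foot [ 0.4025 -0.1191  0.0907] [ 0.3996 -0.0711  0.0907] mid [ 0.4011 -0.0951  0.0907] w 0.0480365108333326 yaw 0.059553601507105765
```

```bash
python3 -m inch '-0.002 -0.003 0.015 0 0.045; -0.002 -0.003 0.035 0 0.045; -0.002 -0.003 0.05 0 0.045; -0.002 -0.003 0.055 0 0.045; -0.002 -0.003 0.055 0 0.045'
python3 - <<'E'
from h import *
save("wrist","w3",(100,420,200,440),2.4)
E
```

```text
clock: 6.25
position: [0.4638, -0.0946, 0.2114]
ee_rot: [0.078, -3.139, -0.0]
force: [-0.4, -0.2, -0.6]
width: 0.54
gripper_force: 40.0
```

View pics/w3.png

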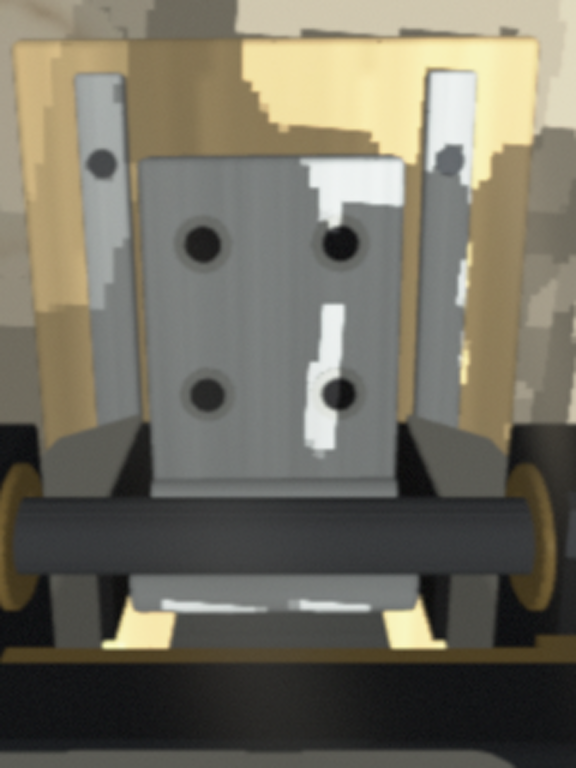

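The bracket sits between the strips: gaps of about 12 px on the left and 21 px on the right, so I'll shift it 1 mm to +y. Its edges run parallel to the strips. Lowering onto the board.

```bash
python3 -m inch '0 0.001 0.004 0 0.045; 0 0.001 0.008 0 0.045; 0 0.001 0.011 0 0.045; 0 0.001 0.012 0 0.045; 0 0.001 0.012 0 0.045'
python3 -m inch '0 0 0.001 0 0.045; 0 0 0.001 0 0.045; 0 0 0.001 0 0.045'
```

```text
clock: 6.8
position: [0.4638, -0.0939, 0.1996]
ee_rot: [0.077, -3.14, -0.0]
force: [-0.3, 0.1, -1.4]
width: 0.541
gripper_force: 40.0
clock: 7.1
position: [0.4639, -0.0939, 0.1989]
ee_rot: [-0.077, 3.14, -0.0]
force: [-0.5, -0.8, 1.8]
width: 0.537
gripper_force: 40.0
```

```bash
python3 -m inch '-0.003 0 0.0003 0 0.045; -0.007 0 0.0003 0 0.045; -0.011 0 0.0003 0 0.045; -0.015 0 0.0003 0 0.045; -0.015 0 0.0003 0 0.045'
python3 -m inch '-0.002 0 0 0 0.045; -0.004 0 0 0 0.045; -0.006 0 0 0 0.045; -0.006 0 0 0 0.045; -0.006 0 0 0 0.045'
```

```text
clock: 7.6
position: [0.4783, -0.0933, 0.1989]
ee_rot: [0.077, -3.139, -0.0]
force: [-5.9, -0.1, 13.1]
width: 0.54
gripper_force: 40.0
clock: 8.1
position: [0.4837, -0.093, 0.1988]
ee_rot: [0.076, -3.138, -0.0]
force: [-7.0, 0.0, 15.1]
width: 0.54
gripper_force: 40.0
```

```bash
python3 -m inch '0 0 -0.0003 0 0.045; 0 0 -0.0003 0 0.045'
python3 -m inch '-0.002 0 0 0 0.045; -0.004 0 0 0 0.045; -0.004 0 0 0 0.045'
python3 -m inch '-0.002 0 0 0 0.045; -0.004 0 0 0 0.045; -0.004 0 0 0 0.045'
python3 - <<'E'
from fit import *
p=arm.observe()["position"]
save("top","t4",(190,320,330,450),5);save("wrist","w4")
print(fit("top","bracket",BR,[p[0]-.025,p[1],.05],.012))
print(arm.place_of("top","pad_face")[:1],on("top",arm.place_of("top","pad_face")[0]["point"],.034))
E
```

```text
clock: 8.3
position: [0.4846, -0.0929, 0.1989]
ee_rot: [0.077, -3.14, -0.0]
force: [-3.5, 0.8, 7.1]
width: 0.539
gripper_force: 40.0
clock: 8.6
position: [0.4874, -0.0928, 0.1989]
ee_rot: [0.077, -3.137, -0.001]
force: [-10.3, 0.1, 14.6]
width: 0.541
gripper_force: 40.0
clock: 8.9
position: [0.4902, -0.0927, 0.1988]
ee_rot: [0.076, -3.134, -0.001]
force: [-14.5, -0.5, 22.4]
width: 0.537
gripper_force: 40.0
(array([ 0.4652, -0.0927,  0.05  ]), np.float64(0.0), 0.73, np.float64(182.7))
[{'point': [260.8, 490.3], 'conf': 0.57}] [ 0.44731633 -0.29516385  0.034     ]
```

View pics/w4.png

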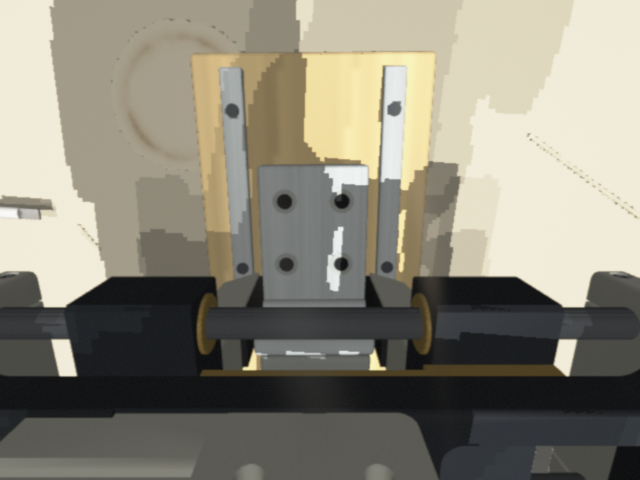

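The bracket is centred, parallel and against the pad. Some of the force is friction from pressing down, so I'll ease that off to read the spring force alone.

```bash
python3 -m inch '0 0 -0.0006 0 0.045; 0 0 -0.0006 0 0.045; 0 0 -0.0006 0 0.045'
python3 -m inch '-0.002 0 -0.0003 0 0.045; -0.003 0 -0.0003 0 0.045; -0.003 0 -0.0003 0 0.045'
python3 -m inch '0 0 -0.0002 0 0.045; 0 0 -0.0002 0 0.045'
```

```text
clock: 9.45
position: [0.4907, -0.0927, 0.1989]
ee_rot: [0.076, -3.135, -0.001]
force: [-9.8, -0.9, 9.2]
width: 0.54
gripper_force: 40.0
clock: 9.75
position: [0.4932, -0.0925, 0.1989]
ee_rot: [0.076, -3.134, -0.001]
force: [-11.7, -0.1, 8.5]
width: 0.536
gripper_force: 40.0
clock: 9.95
position: [0.4932, -0.0925, 0.1989]
ee_rot: [0.076, -3.134, -0.001]
force: [-9.7, 0.0, 4.7]
width: 0.539
gripper_force: 40.0
```

```bash
python3 -m inch '-0.0015 0 -0.0002 0 0.045; -0.003 0 -0.0003 0 0.045; -0.0045 0 -0.0004 0 0.045; -0.005 0 -0.0005 0 0.045; -0.005 0 -0.0005 0 0.045'
python3 -m inch '0 0 0 0 0.045; 0 0 0 0 0.045; 0 0 0 0 0.045; 0 0 0 0 0.045; 0 0 0 0 0.045'
python3 -c "
from h import *
save('side','s5',(190,270,270,390),6)"
```

```text
clock: 10.45
position: [0.4971, -0.0923, 0.199]
ee_rot: [0.076, -3.131, -0.001]
force: [-13.3, -1.4, 4.8]
width: 0.538
gripper_force: 40.0
clock: 10.95
position: [0.4971, -0.0923, 0.199]
ee_rot: [0.076, -3.131, -0.001]
force: [-13.9, -1.2, 4.9]
width: 0.538
gripper_force: 40.0
```

View pics/s5.png

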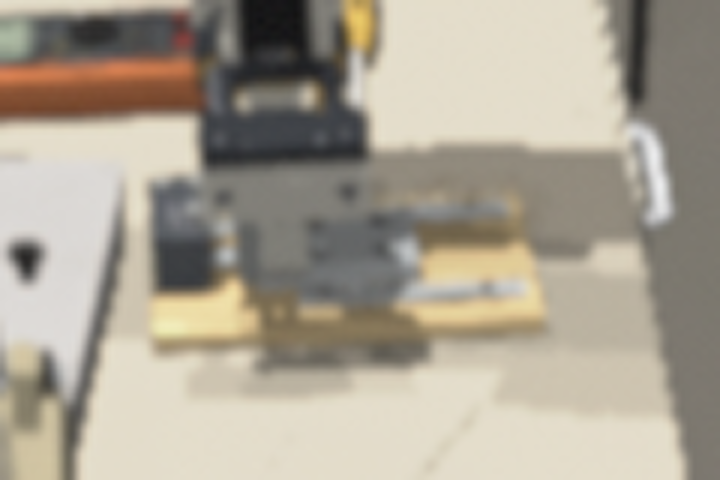

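Three estimates agree on the travel: spring force about 10 N, position past contact about 11 mm, geometry about 12 mm. All are near the middle of the band. Holding now.

```bash
for i in 1 2 3 4 5 6 7; do python3 -m inch '0 0 0 0 0.045; 0 0 0 0 0.045; 0 0 0 0 0.045; 0 0 0 0 0.045; 0 0 0 0 0.045' | egrep 'clock|pos|force:' | tr '\n' ' '; echo; done
python3 - <<'E'
from h import *
im=arm.get_image("wrist");r=lambda rc,z:on("wrist",rc,z)
for n in("bracket","pad_face"):print(n,[(round(d["conf"],2),np.round(d["point"])) for d in arm.place_of("wrist",n)[:2]])
cv2.imwrite("pics/w6.png",im[:,:,::-1])
E
```

```text
clock: 11.5 position: [0.4971, -0.0923, 0.199] force: [-13.2, -0.9, 4.7] gripper_force: 40.0 
clock: 12.0 position: [0.4971, -0.0923, 0.199] force: [-12.9, 0.5, 3.3] gripper_force: 40.0 
clock: 12.5 position: [0.4971, -0.0923, 0.199] force: [-13.9, -1.0, 4.8] gripper_force: 40.0 
clock: 13.0 position: [0.4971, -0.0923, 0.199] force: [-12.8, -0.8, 5.2] gripper_force: 40.0 
clock: 13.5 position: [0.4971, -0.0923, 0.199] force: [-13.3, -0.8, 4.0] gripper_force: 40.0 
clock: 14.0 position: [0.4971, -0.0923, 0.199] force: [-12.6, -0.5, 3.3] gripper_force: 40.0 
clock: 14.5 position: [0.4971, -0.0923, 0.199] force: [-14.1, -1.2, 4.7] gripper_force: 40.0 
bracket [(0.87, array([243., 312.]))]
pad_face []
```

View pics/w6.png

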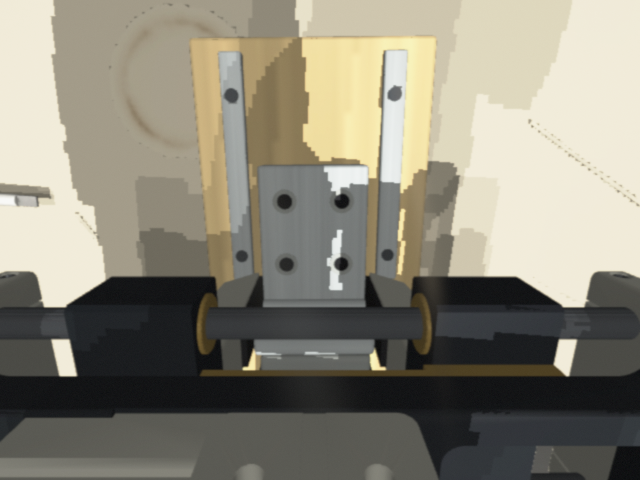

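The bracket hasn't slipped in the grip: it shows at the same pixels (165–300, 258–368) as before. It is centred between the strips and square, and the force has stayed steady for over 3 s. Handing in.

```bash
python3 -c "
from cell import arm
print(arm.sign_off())"
```

```text
the job is handed in; nothing more can be done
None
```

I handed the job in with the arm still holding the bracket flat, square and centred against the pad, steady for about 4 s at an estimated 11 mm (about 10 N); I worked that out from force and position and did not read the pointer, and the hand-in returned no verdict.

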